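Hang a second template on an occupied hook

TASK

Take the template with the tall tongue out of the rack and hang it by its eye on the hook that already holds the rounded template. Then use it to slide the rounded one gently back along the peg until you feel the sprung stop give under a light steady push, and let go, leaving both hanging upright together at the back. Do not force anything, do not knock the first template off, and leave the other things alone.

Things in the scene. Friction and masses are not known exactly. Their poses are not given: they have to be found in the camera images.
- hook: Fixed wooden stand with the hook. Origin: centre of its underside on the bench; its x axis points level from the peg's free end towards the post, z up. Base 130 x 150 x 20 mm; post 40 (x) x 45 mm on the origin, top 208 mm up. A straight level round steel peg, 10 mm diameter, runs from the post towards -x, axis at y = 0, z = 190 mm, to x = -170 mm.
- peg_end (a point): Point on the peg's axis at its free end, x = -170 mm, z = 190 mm in the stand's frame. There the peg has an upturned end, a vertical stub of 10 mm diameter centred on this point, which rises 8 mm above the peg's top, to 203 mm above the bench.
- peg_root (a point): Where the peg's axis enters the post's face (x = -20 mm). In front of it the peg carries an adjustable sprung stop, its rubber pad (disc, 48 mm diameter) facing the free end. The pad's face is set anywhere from 30 to 54 mm in front of this point, not reported; it gives 1 mm per 2 N and bottoms after 9 mm. A push of 5 to 10 N kept for half a second is right; over 15 N is too hard.
- tongue_template: Plywood template to be hung: an upright plate 10 mm thick (its x axis is the plate's normal), about 0.12 kg, same from both sides. Origin: centre of its lower edge. 80 mm wide (along y) up to z = 60 mm, 52 mm wide from there to 140 mm, with a round eye, and a tall tongue above. At first it stands upright in one of the rack's three slots.
- tongue_eye (a point): Centre of the eye of the tongue template: a round hole of 26 mm diameter through the plate along its x axis, 115 mm above its lower edge. Hanging freely it lies 8 mm below the peg's axis. Lower it onto the rigid peg slowly: more than 25 N on the peg or stand is too hard.
- tongue_top (a point): Centre of the top edge of the tongue, 75 mm above the eye's centre. The tongue is 26 mm wide and 50 mm tall; grip it here, across its 10 mm thickness.
- round_template: The plywood template already on the peg: rounded below (84 mm wide), 10 mm thick, no tongue, about 0.12 kg. Origin: centre of its lower edge; x axis is the plate's normal; it hangs upright across the peg and slides freely on it.
- round_eye (a point): Centre of the eye (26 mm diameter) of the rounded template, 115 mm above its lower edge; the plate ends 24 mm above this point. At first 98 to 118 mm from the stand's origin towards the free end.
- rack: Fixed dark wooden rack, 104 x 90 x 55 mm, origin centre of underside. Three slots 12 mm wide along its y axis at x = -32, 0 and 32 mm; slot floors 10 mm up, so slots are 45 mm deep, open at both ends.
- taper_template: Bystander: stepped plywood plate without eye, 95 mm tall, 75 mm wide, in another slot of the rack. Origin centre of lower edge.
- disc_template: Bystander: round-topped plywood plate without eye, 100 mm tall, 76 mm wide, in another slot of the rack. Origin centre of lower edge.
- plane: Bystander: small metal block plane lying on the bench, 160 x 50 x 55 mm. Origin centre of underside.
- tape: Bystander: roll of tape lying flat, 100 mm across, 25 mm high. Origin centre of underside.
- chisel: Bystander: wooden-handled tool lying on the bench, 220 mm long.
- mallet: Bystander: wooden mallet lying on the bench, 260 mm long.
- offcut: Bystander: wooden block 90 x 50 x 30 mm.
There are look-alikes about, which are no part of the job. Leave any blue look-alike of the round_template alone. What is shaped like the tongue_template but red is not meant.

How it is judged:
By the outcome, as a careful person would: the job done as asked, in the order asked, and still so for the second after the job is handed in, with the robot touching nothing.
It also fails if it takes over 58 s, if anything falls off the work surface, if the arm or the gripper's body presses on something with over 40 N, if the wrist force passes 120 N, or if a joint passes its speed limit or range.

ROBOT

A 6-joint arm with a two-finger parallel gripper is mounted at the origin on the work surface. World frame = base frame: x ahead of the robot, y to its left, z up, the work surface at z = 0. Lengths are in mm, angles in rad, forces in N, time in s.
With the tool pointing down it reaches from about 350 to 725 mm from the base axis. Payload 6 kg.
Tool frame: the origin (TCP) lies midway between the tips of the shut fingers; the grasp point (between the pads) lies 19 mm behind it; z points along the fingers, y is the line along which they close (so a half turn about z gives the same grasp; the last joint's range is limited). The gripper opens to 85 mm and grips with 20 to 120 N. Pads are 22 mm wide; open, the fingers measure 114 mm over their backs; the gripper's body (76 mm by 85 mm) begins 54 mm behind the grasp point. The pads swing forward as they close: fully open they stand 13 mm farther back than shut.
Start: joints at [-0.794, 0.04, 0.085, 0, -1.615, -0.334], TCP at [257.088, -542.106, 231.261] pointing down, gripper open.
Joint ranges: [-2.56, 2.56], [-1.29, 2.01], [-1.08, 1.49], [-3.29, 1.98], [-2.81, -0.18], [-2.99, 2.99]. Speed limits (rad/s): [2.57, 2.57, 3.01, 3.14, 3.14, 3.14].

INTERFACE

Orientations are given as a unit quaternion [x, y, z, w].
In Python, from rig import readout, vision, arm gives the robot as it stands.
- The arm moves only by the tool move_arm, never from a script. Its argument "targets" is a list of rows, each a list of 7 numbers: the shift along the tool's x, y, z in units of 60 mm (1.0 is 60 mm), then the turn, a rotation vector about the tool's x, y, z in units of 10 degrees (1.0 is 10 degrees), then the finger opening in mm, from 0 to 85.4. A call has exactly 8 rows; each row is the pose to reach, as a shift and turn from the pose commanded when the call began, along the tool's axes at that moment; what a row does not reach only later rows make up. A row lasts 1/8 s, in which the tool goes at most 62.5 mm and 10.7 degrees, less where a joint would pass 70% of its speed; a pose out of reach is approached as far as the arm can. A call with a gripper value outside its range is refused whole. The fingers move at their own pace and stop on an object; "force" is the grip in N (left out, the last holds). Time passes only in rows, so rows that repeat a pose let the fingers close, or fill a call up. It gives the time, the measured TCP pose, the force, the opening and the grip force at its end, in the units of the state.
- readout.state(): the state, without advancing time (a new reading comes with each control period).
- vision.get_image(name): name is "side" or "top" or "wrist"; returns (picture, depth): 384x512x3 uint8, red, green, blue; 384x512 float32, mm along the optical axis (not along the pixel's ray), 0 where there is no reading.
- vision.camera_params(name): a dict with "intrinsics" (3x3 intrinsics, pixels), "k1" (the pictures are not rectified: a ray, as slopes to the right and down, at radius r is drawn at 1 + k1 r^2 times it, then the intrinsics apply), "R" (3x3) and "t" (3): a world point X has camera coordinates R X + t. Camera axes: x right, y down, z forward; pixel columns grow to the right and rows downward; lengths in mm; the calibration is good to about 2 mm. A picture is of the moment at which its call begins: read the wrist's pose just before it. camera_params takes no time and is no camera call; for the wrist camera it gives the pose at the moment of the call.
- arm.job_done(): hands the job in; it is judged then, once.
The state is a dict: "time_s": time; "joint_positions": joint angles; "qd": joint speeds; "tau": joint torques, N m; "tcp_pos": TCP position; "tcp_rot": TCP orientation; "contact_force": force on the tool from outside, world axes, zero at the start; "wrist_torque": the same for the moment, N m; "opening": opening from 0.0 (shut) to 1.0 (fully open); "finger_force": force on a finger pad.
Only numpy, scipy, OpenCV 4.12 (cv2) and the standard library are available. Lean on these libraries where they do the work, as an engineer would, in place of code of your own. Each camera call takes 0.05 s, during which the arm holds its last target. There are 200 camera calls.

## Working session

There is one attempt and no reset: what is moved stays moved. The work goes in short steps, Python scripts to look and compute and a tool call to move; the robot and the scene stay as the last step left them, time stands still between calls to the robot, and variables do not carry over. Pictures are saved under pics/ and viewed, at most 10 in all, crops included, and the job is handed in when it is done.

Besides the shell and the picture viewer there is one more tool, called after "Call:" as name([rows], argument=value, ...), one row to a line, values as JSON. move_arm: Moves the arm, as the interface text tells. Its arguments: {"type":"object","properties":{"targets":{"type":"array"},"force":{"type":"number"}},"required":["targets"]}

```bash
ls; mkdir -p pics; cat > h.py <<'E'
import numpy as np, cv2, pickle
from rig import readout, vision, arm
def grab(n):
    p=vision.camera_params(n); im,d=vision.get_image(n)
    pickle.dump((im,d,p),open(f'{n}.pkl','wb')); return im,d,p
def load(n): return pickle.load(open(f'{n}.pkl','rb'))
def slopes(p,uv):
    K=np.array(p['intrinsics'],float); uv=np.asarray(uv,float).reshape(-1,2)
    xy=(uv-K[:2,2])/np.array([K[0,0],K[1,1]]); s=xy.copy()
    for _ in range(20): s=xy/(1+p['k1']*(s**2).sum(1,keepdims=True))
    return s
def from_depth(p,d,uv):
    uv=np.asarray(uv).reshape(-1,2); s=slopes(p,uv); z=d[uv[:,1].astype(int),uv[:,0].astype(int)].astype(float)
    X=np.c_[s*z[:,None],z]; return (X-np.array(p['t']))@np.array(p['R'])
def onplane(p,uv,h):
    s=slopes(p,uv); R=np.array(p['R']); c=-R.T@np.array(p['t']); r=np.c_[s,np.ones(len(s))]@R
    return c+r*((h-c[2])/r[:,2])[:,None]
def proj(p,X):
    K=np.array(p['intrinsics'],float); c=np.asarray(X,float).reshape(-1,3)@np.array(p['R']).T+np.array(p['t'])
    s=c[:,:2]/c[:,2:]; s=s*(1+p['k1']*(s**2).sum(1,keepdims=True)); return s*np.array([K[0,0],K[1,1]])+K[:2,2]
E
python3 - <<'E'
from h import *
for n in('side','top'):
    im,d,p=grab(n); cv2.imwrite(f'pics/{n}0.png',cv2.resize(im[:,:,::-1],(800,600),interpolation=cv2.INTER_CUBIC)); print(n,-np.array(p['R']).T@p['t'],np.array(p['R'])[2],(d>0).mean())
print(readout.state())
E
```

```text
pics
side [ 184.51688633 1157.96531223  831.63729096] [ 0.25662353 -0.82785601 -0.49879734] 0.9958546956380209
top [ 452.3435991    44.33395809 1407.95434602] [ 0.03739622 -0.00526548 -0.99928664] 0.99615478515625
{'time_s': 0.1, 'joint_positions': array([-7.94303221e-01,  4.07770920e-02,  8.39256073e-02, -4.15647822e-04,
       -1.61547343e+00, -3.33707546e-01]), 'qd': array([-6.16880714e-04, -1.50929007e-03,  1.29700624e-03,  4.69247565e-04,
        7.38765561e-05,  5.40919620e-05]), 'tau': array([-7.04521051e-03, -3.69342613e+01,  3.48281586e+01,  6.95189416e+00,
       -4.58982759e-03,  3.37057622e-05]), 'tcp_pos': array([ 257.0312888 , -541.84582449,  230.37112056]), 'tcp_rot': array([-2.19597453e-01,  9.75590248e-01,  7.58957644e-04, -2.26356820e-04]), 'contact_force': array([-0.05160473,  0.054563  , -0.1742414 ]), 'wrist_torque': array([-0.00197653, -0.05908332, -0.03776941]), 'finger_force': 0.0, 'opening': 0.9987755067822413}
```

View pics/top0.png

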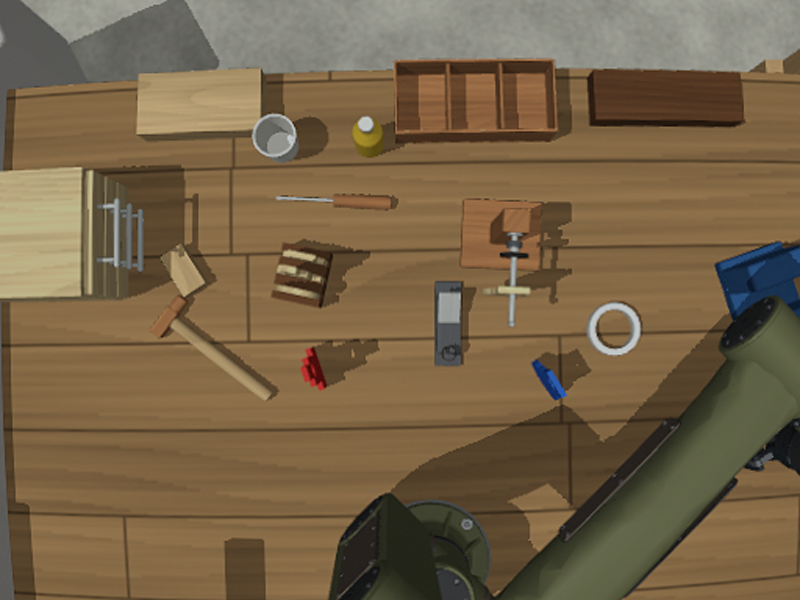

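View pics/side0.png

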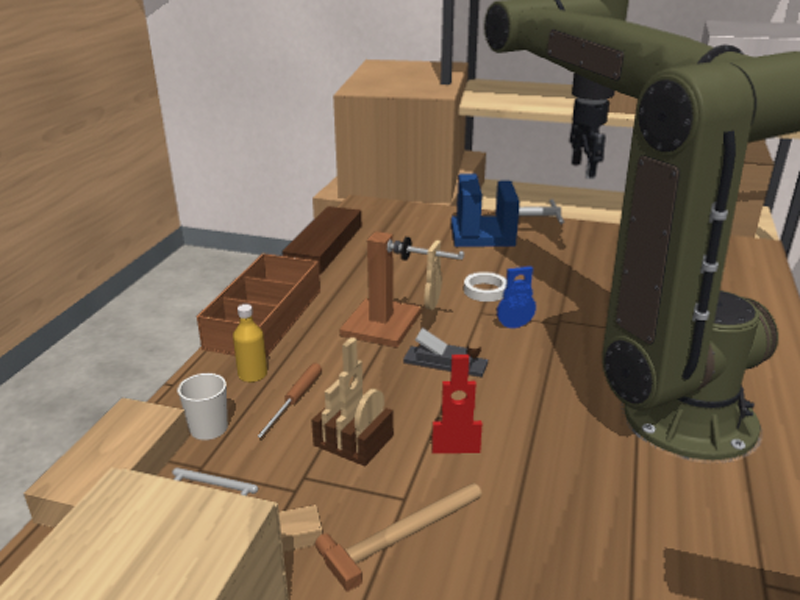

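The top view shows the stand with its peg towards the robot at about (512,220–325). The rack with three plates is at (302,275), and the red look-alike at (313,368) and blue one at (548,380) are both clear of it. In the side view the wanted tongue is at about (350,345) and the peg runs from (400,245) to (460,256).

```bash
python3 - <<'E'
from h import *
def pts(n,lo,hi):
    im,d,p=load(n); u,v=np.meshgrid(np.arange(512),np.arange(384)); uv=np.c_[u.ravel(),v.ravel()]
    X=from_depth(p,d,uv); m=(d.ravel()>0)&np.all((X>lo)&(X<hi),axis=1); return X[m],uv[m],im.reshape(-1,3)[m]
def line(X):
    c=X.mean(0); w=np.linalg.svd(X-c,full_matrices=0)[2]; return c,w[0]
# coarse stand/rack location
im,d,p=load('top')
for nm,uv in dict(post=(515,218),pegend=(513,322),rack=(302,275)).items():
    u=np.array(uv)*.64; print(nm,from_depth(p,d,[u])[0].round(1))
rc=from_depth(p,d,[np.array((302,275))*.64])[0]; pc=from_depth(p,d,[np.array((515,218))*.64])[0]
for n in('top','side'):
    X,uv,c=pts(n,[rc[0]-75,rc[1]-75,62],[rc[0]+75,rc[1]+75,260])
    print(n,'rack plates',len(X),'maxz',X[:,2].max())
    T=X[X[:,2]>145]; print(' tongue',len(T),T.mean(0).round(1),T.min(0).round(1),T.max(0).round(1)) if len(T) else 0
    X,uv,c=pts(n,[pc[0]-60,pc[1]-80,205],[pc[0]+60,pc[1]+60,215]); print(' posttop',len(X),X.mean(0).round(1),X.min(0).round(1),X.max(0).round(1)) if len(X) else 0
    X,uv,c=pts(n,[pc[0]-200,pc[1]-60,178],[pc[0]-25,pc[1]+60,207])
    print(' peg zone',len(X)); 
    for a in range(-200,-20,10):
        q=X[(X[:,0]>pc[0]+a)&(X[:,0]<=pc[0]+a+10)]
        if len(q): print('  ',a,len(q),q.mean(0).round(1),np.ptp(q[:,1]).round(1),q[:,2].max().round(1))
# rack yaw: dark mask
X,uv,c=pts('top',[rc[0]-75,rc[1]-75,48],[rc[0]+75,rc[1]+75,60]); r=cv2.minAreaRect(X[:,:2].astype(np.float32)); print('rack',r,len(X))
X,uv,c=pts('top',[pc[0]-120,pc[1]-110,14],[pc[0]+110,pc[1]+110,26]); print('base',cv2.minAreaRect(X[:,:2].astype(np.float32)),len(X))
E
```

```text
post [ 620.7 -144.5  205.8]
pegend [ 450.4 -136.9  202. ]
rack [538.3 213.4 149.8]
top rack plates 351 maxz 206.87446579950594
 tongue 82 [544.  227.2 180. ] [535.6 206.2 146.2] [555.2 257.3 206.9]
 posttop 236 [ 614.2 -145.4  208. ] [ 562.  -166.7  205. ] [ 637.8 -124.   213. ]
 peg zone 350
   -180 13 [ 447.1 -135.   202. ] 10.0 206.0
   -170 13 [ 455.4 -135.8  193.7] 9.0 198.3
   -160 16 [ 464.8 -136.5  192.7] 8.2 197.3
   -150 16 [ 475.1 -136.7  193. ] 8.8 196.7
   -140 16 [ 485.4 -136.9  194. ] 7.8 198.1
   -130 35 [ 497.  -140.8  198.5] 49.5 206.8
   -120 43 [ 504.7 -137.9  202.8] 53.8 207.0
   -110 15 [ 516.5 -140.1  193.4] 8.6 197.3
   -100 16 [ 526.6 -140.7  193.4] 8.4 196.9
   -90 12 [ 535.6 -140.9  193.8] 8.1 198.1
   -80 16 [ 544.7 -141.3  192.9] 7.9 195.6
   -70 36 [ 556.8 -144.7  195.3] 45.4 206.7
   -60 24 [ 565.6 -138.   197.4] 42.7 206.4
   -50 38 [ 575.6 -143.2  196.7] 25.6 204.8
   -40 26 [ 584.5 -143.5  198. ] 23.8 204.1
   -30 15 [ 593.9 -145.3  196.3] 23.6 203.7
side rack plates 1089 maxz 202.31353454752042
 tongue 220 [545.1 234.1 173.1] [535.  205.8 145.4] [55
[... 340 characters left out ...]
130 41 [ 498. -138.  194.] 57.7 205.6
   -120 43 [ 505.1 -124.7  196.2] 53.8 207.0
   -110 8 [ 516.5 -133.2  191.5] 24.3 195.4
   -100 10 [ 525.9 -137.1  192.3] 11.5 195.8
   -90 10 [ 536.5 -138.4  191.7] 11.7 195.2
   -80 10 [ 546.5 -139.7  191.8] 9.7 198.7
   -70 38 [ 558.3 -139.4  194.3] 48.5 206.1
   -60 17 [ 564.4 -123.3  193.4] 11.8 205.8
   -50 26 [ 576.3 -137.9  194.5] 19.1 205.4
   -40 14 [ 584.5 -138.   195.4] 15.6 203.7
   -30 15 [ 594.2 -143.5  191.5] 13.2 202.5
rack ((545.5211791992188, 230.69296264648438), (92.24021911621094, 104.205322265625), 76.28743743896484) 694
base ((595.6217041015625, -129.5098876953125), (177.46900939941406, 177.04246520996094), 86.15518188476562) 1482
```

```bash
cat >> h.py <<'E'
from scipy.spatial.transform import Rotation as Ro
def target_R(yaw):  # tool down, tool y axis at world angle yaw (deg)
    a=np.radians(yaw); y=np.array([np.cos(a),np.sin(a),0]); z=np.array([0,0,-1.]); return Ro.from_matrix(np.c_[np.cross(y,z),y,z])
def plan(*wps):
    s=readout.state(); R0=Ro.from_quat(s['tcp_rot']); p0=s['tcp_pos']
    print('t',round(s['time_s'],2),'tcp',p0.round(1),'F',s['contact_force'].round(1),'M',s['wrist_torque'].round(2),'open',round(s['opening']*85.4,1),'ff',round(s['finger_force'],1))
    Y=R0.as_matrix(); print('yaw',np.degrees(np.arctan2(Y[1,1],Y[0,1])).round(2),'tilt',np.degrees(np.arccos(-Y[2,2])).round(2))
    for x,y,z,yaw in wps:
        print((R0.inv().apply(np.array([x,y,z])-p0)/60).round(3),np.degrees((R0.inv()*target_R(yaw)).as_rotvec()).round(2)/10)
E
python3 - <<'E'
from h import *
for n in('top','side'):
    im,d,p=load(n); u,v=np.meshgrid(np.arange(512),np.arange(384)); uv=np.c_[u.ravel(),v.ravel()]
    X=from_depth(p,d,uv)
    m=(abs(X[:,0]-545)<40)&(abs(X[:,1]-231)<45)&(X[:,2]>158)&(X[:,2]<215)
    r=cv2.minAreaRect(X[m][:,:2].astype(np.float32)); print(n,m.sum(),X[m].mean(0).round(1),r)
    m&=X[:,2]>(195 if n=='top' else 0); print(X[m].mean(0).round(1),np.median(X[m],0).round(1))
plan((400,-200,320,166.3),(545,230.5,300,166.3))
E
```

```text
top 55 [544.7 229.1 194.6] ((545.3743896484375, 230.90443420410156), (26.48333740234375, 9.829204559326172), 77.48884582519531)
[545.6 230.7 200.1] [545.7 230.2 200.2]
side 153 [545.2 234.  182.8] ((546.9234619140625, 229.80606079101562), (32.24049758911133, 15.21389102935791), 77.3902587890625)
[545.2 234.  182.8] [544.2 235.9 182.9]
t 0.1 tcp [ 257.  -541.8  230.4] F [-0.1  0.1 -0.2] M [-0.   -0.06 -0.04] open 85.3 ff 0.0
yaw 115.37 tilt 0.09
[-4.594  4.129 -1.488] [ 9.000e-03  3.000e-03 -5.093e+00]
[-9.852  9.576 -1.146] [ 9.000e-03  3.000e-03 -5.093e+00]
```

Call:
move_arm([
  [-0.6,0.5,-0.7,0,0,-0.7,85],
  [-1.2,1.1,-1.3,0,0,-1.5,85],
  [-1.9,1.7,-1.5,0,0,-2.3,85],
  [-2.6,2.4,-1.5,0,0,-3.1,85],
  [-3.3,3.1,-1.5,0,0,-3.9,85],
  [-4.0,3.8,-1.5,0,0,-4.7,85],
  [-4.7,4.5,-1.5,0,0,-5.1,85],
  [-5.4,5.2,-1.4,0,0,-5.1,85],
])

```text
time_s: 1.1
tcp_pos: [416.4, -119.5, 315.5]
tcp_rot: [-0.619, 0.786, -0.0, 0.001]
contact_force: [0.8, 0.3, 0.3]
opening: 0.993
finger_force: 0.0
```

```bash
python3 -c "
from h import *
plan((545.4,230.8,265,166.8))"
```

```text
t 1.1 tcp [ 416.4 -119.5  315.5] F [0.8 0.3 0.3] M [-0.04 -0.15 -0.07] open 84.8 ff 0.0
yaw 166.42 tilt 0.06
[-6.179 -0.718  0.846] [-0.006  0.003 -0.038]
```

Call:
move_arm([
  [-0.9,-0.1,0,0,0,0,85],
  [-1.8,-0.2,0,0,0,0,85],
  [-2.7,-0.3,0.1,0,0,0,85],
  [-3.6,-0.4,0.2,0,0,0,85],
  [-4.5,-0.5,0.4,0,0,0,85],
  [-5.4,-0.62,0.6,0,0,0,85],
  [-6.1,-0.7,0.8,0,0,0,85],
  [-6.15,-0.71,0.84,0,0,0,85],
])

```text
time_s: 2.1
tcp_pos: [544.1, 229.4, 261.4]
tcp_rot: [-0.619, 0.785, 0.0, -0.003]
contact_force: [-0.9, -0.7, -0.0]
opening: 0.995
finger_force: 0.0
```

```bash
python3 -c "
from h import *
im,d,p=grab('wrist'); cv2.imwrite('pics/w1.png',im[:,:,::-1])
print(proj(p,[[545.4,230.8,200]]), -np.array(p['R']).T@p['t'])
plan((545.4,230.8,169,166.8))"
```

```text
[[252.43520587 208.0033    ]] [527.62007338 159.60207606 403.90481512]
t 2.15 tcp [544.3 228.4 262.4] F [-0.1  0.2  0.4] M [ 0.01  0.02 -0.03] open 84.8 ff 0.0
yaw 166.46 tilt 0.23
[-0.049 -0.013  1.557] [ 0.016 -0.017 -0.034]
```

View pics/w1.png

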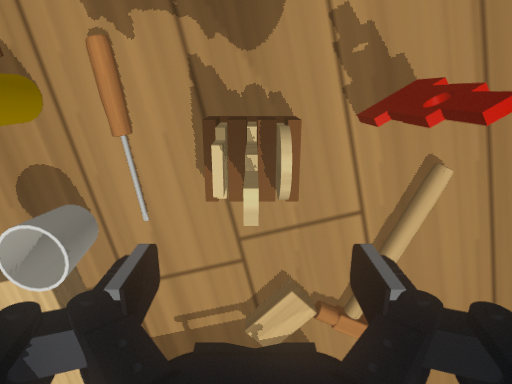

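The wrist view shows the tongue's top at about (251,208), against a predicted (252,208). It sits midway between the fingers, so I'm descending.

Call:
move_arm([
  [-0.05,-0.01,0.3,0,0,0,85],
  [-0.05,-0.01,0.6,0,0,0,85],
  [-0.05,-0.01,0.9,0,0,0,85],
  [-0.05,-0.01,1.2,0,0,0,70],
  [-0.05,-0.01,1.4,0,0,0,60],
  [-0.05,-0.01,1.54,0,0,0,50],
  [-0.05,-0.01,1.56,0,0,0,40],
  [-0.05,-0.01,1.56,0,0,0,30],
], force=40)

```text
time_s: 3.15
tcp_pos: [546.1, 230.1, 171.9]
tcp_rot: [-0.618, 0.786, -0.0, 0.0]
contact_force: [-0.6, 0.5, 0.1]
opening: 0.352
finger_force: 0.0
```

Call:
move_arm([
  [0,0,0,0,0,0,22],
  [0,0,0,0,0,0,16],
  [0,0,0,0,0,0,12],
  [0,0,0,0,0,0,8],
  [0,0,0,0,0,0,4],
  [0,0,0,0,0,0,4],
  [0,0,0,0,0,0,4],
  [0,0,0,0,0,0,4],
], force=40)

```text
time_s: 4.15
tcp_pos: [545.9, 230.0, 171.5]
tcp_rot: [-0.618, 0.786, -0.0, 0.0]
contact_force: [0.0, 0.3, 1.8]
opening: 0.106
finger_force: 40.3
```

```bash
python3 -c "
from h import *
plan((545.4,230.8,245,166.8))"
```

```text
t 4.15 tcp [545.9 230.  171.5] F [0.  0.3 1.8] M [ 0.12 -0.11 -0.01] open 9.1 ff 40.3
yaw 166.37 tilt 0.02
[-0.011  0.011 -1.225] [-0.002  0.002 -0.043]
```

Call:
move_arm([
  [0,0,-0.1,0,0,0,4],
  [0,0,-0.3,0,0,0,4],
  [0,0,-0.5,0,0,0,4],
  [0,0,-0.8,0,0,0,4],
  [0,0,-1.1,0,0,0,4],
  [0,0,-1.4,0,0,0,4],
  [0,0,-1.7,0,0,0,4],
  [0,0,-2.0,0,0,0,4],
])

```text
time_s: 5.15
tcp_pos: [545.8, 230.0, 292.8]
tcp_rot: [-0.618, 0.786, 0.0, 0.0]
contact_force: [0.4, -0.3, -0.7]
opening: 0.112
finger_force: 40.0
```

```bash
python3 -c "
from h import *
for n in('top','side'):
    im,d,p=load(n); h=cv2.cvtColor(im,cv2.COLOR_RGB2HSV); u,v=np.meshgrid(np.arange(512),np.arange(384)); uv=np.c_[u.ravel(),v.ravel()]
    X=from_depth(p,d,uv); m=(h[...,0]>105)&(h[...,0]<130)&(h[...,1]>150)
    m=m.ravel()&(X[:,0]<460)&(X[:,0]>300)&(abs(X[:,1]+180)<90)&(X[:,2]>8); print('blue',m.sum(),np.percentile(X[m],[1,99],axis=0).round())
    # stop pad: dark, near peg
    g=im.max(2).ravel(); q=(g<60)&(abs(X[:,0]-565)<30)&(abs(X[:,1]+142)<35)&(X[:,2]>160)&(X[:,2]<220); print('pad',q.sum(),np.percentile(X[q],[2,50,98],axis=0).round(1))
im,d,p=load('top'); u,v=np.meshgrid(np.arange(512),np.arange(384)); X=from_depth(p,d,np.c_[u.ravel(),v.ravel()])
q=X[(X[:,0]>452)&(X[:,0]<550)&(abs(X[:,1]+138)<9)&(X[:,2]>188)&(X[:,2]<199)&(abs(X[:,0]-502)>12)]
k=np.polyfit(q[:,0],q[:,1],1); print('peg yaw',np.degrees(np.arctan(k[0])),'y at 447,502',np.polyval(k,[447,502]))
plan((428,-134.5,250,176.7))"
```

```text
blue 216 [[ 310. -234.   22.]
 [ 378. -195.  144.]]
pad 50 [[ 557.4 -161.   194.3]
 [ 560.9 -140.9  208.6]
 [ 579.2 -119.7  218. ]]
blue 624 [[ 309. -236.   11.]
 [ 374. -196.  140.]]
pad 67 [[ 557.3 -157.3  170.7]
 [ 560.5 -134.6  192.9]
 [ 581.6 -118.3  214.1]]
peg yaw -3.6966776387781177 y at 447,502 [-135.20327518 -138.75676307]
t 5.15 tcp [545.8 230.  292.8] F [ 0.4 -0.3 -0.7] M [ 0.   -0.04  0.01] open 9.6 ff 40.0
yaw 166.37 tilt 0.03
[6.366 0.477 0.711] [-1.000e-03  2.000e-03 -1.033e+00]
```

Call:
move_arm([
  [0.5,0.1,0,0,0,-0.2,4],
  [1.3,0.25,0,0,0,-0.4,4],
  [2.2,0.4,0,0,0,-0.6,4],
  [3.1,0.55,0,0,0,-0.8,4],
  [4.0,0.7,0,0,0,-1.0,4],
  [4.9,0.8,0,0,0,-1.0,4],
  [5.8,0.86,0,0,0,-1.0,4],
  [6.4,0.86,0,0,0,-1.0,4],
])

```text
time_s: 6.15
tcp_pos: [404.1, -132.9, 292.9]
tcp_rot: [-0.684, 0.729, -0.001, 0.001]
contact_force: [0.2, -0.5, -1.1]
opening: 0.107
finger_force: 39.9
```

```bash
python3 -c "
from h import *
plan((410,-132.8,240.5,176.4))"
```

```text
t 6.15 tcp [ 404.1 -132.9  292.9] F [ 0.2 -0.5 -1.1] M [-0.05 -0.18 -0.03] open 9.1 ff 39.9
yaw 176.32 tilt 0.12
[-0.007 -0.095  0.873] [-0.012  0.002 -0.008]
```

Lower to threading height in front of the free end, then look from the side and top.

Call:
move_arm([
  [0,-0.05,0.2,0,0,0,4],
  [0,-0.1,0.4,0,0,0,4],
  [0,-0.1,0.6,0,0,0,4],
  [0,-0.1,0.75,0,0,0,4],
  [0,-0.1,0.85,0,0,0,4],
  [0,-0.1,0.87,0,0,0,4],
  [0,-0.1,0.87,0,0,0,4],
  [0,-0.1,0.87,0,0,0,4],
])

```text
time_s: 7.15
tcp_pos: [411.3, -131.5, 239.5]
tcp_rot: [-0.684, 0.729, -0.0, 0.0]
contact_force: [-0.0, -0.5, -1.5]
opening: 0.114
finger_force: 39.9
```

```bash
python3 -c "
from h import *
plan((430,-134,240.5,176.4))
im,d,p=grab('side'); print(proj(p,[[410,-133,194],[447,-135,190]]))
c=im[100:260,210:370]; cv2.imwrite('pics/s2.png',cv2.resize(c[:,:,::-1],(600,600),interpolation=cv2.INTER_CUBIC))
im,d,p=grab('top')
im,d,p=grab('wrist'); cv2.imwrite('pics/w2.png',im[:,:,::-1])"
```

```text
t 7.15 tcp [ 411.3 -131.5  239.5] F [-0.  -0.5 -1.5] M [-0.02  0.07 -0.  ] open 9.7 ff 39.9
yaw 176.37 tilt 0.03
[ 0.022 -0.314 -0.017] [-0.003  0.    -0.003]
[[306.77663271 165.18112497]
 [294.84738642 164.59410479]]
```

View pics/s2.png

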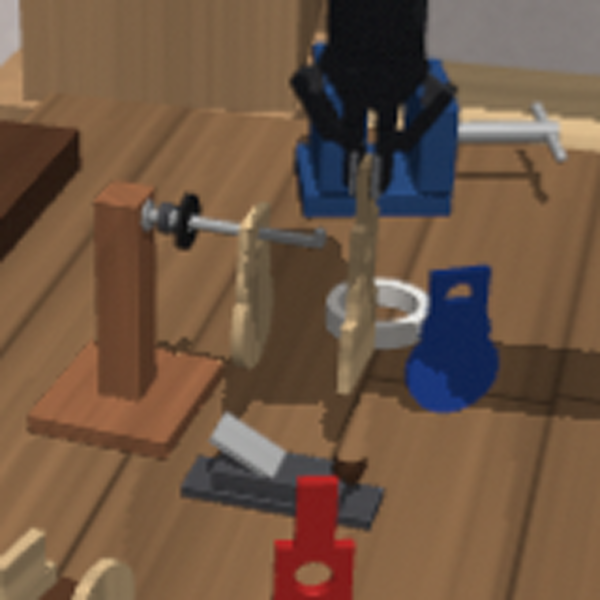

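View pics/w2.png

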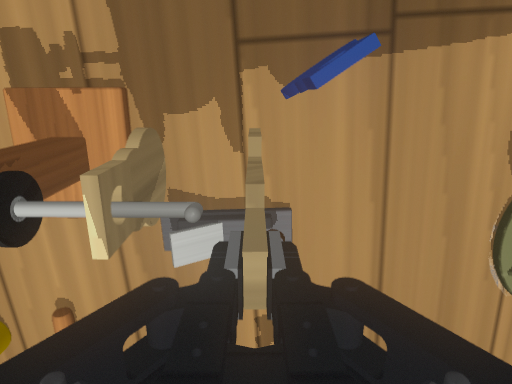

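The side view shows the template hanging vertically, edge-on, in front of the stub at (320,238). In the wrist view the stub tip is at (193,213) and the plate at column 255. Next I'll measure the plate's height and sideways position from depth.

```bash
python3 - <<'E'
from h import *
for n in('side','wrist','top'):
    im,d,p=load(n); u,v=np.meshgrid(np.arange(512),np.arange(384)); X=from_depth(p,d,np.c_[u.ravel(),v.ravel()])
    h=cv2.cvtColor(im,cv2.COLOR_RGB2HSV).reshape(-1,3)
    m=(d.ravel()>0)&(abs(X[:,0]-411)<16)&(abs(X[:,1]+132)<60)&(X[:,2]>60)&(X[:,2]<260)&(h[:,1]>40)&(h[:,2]>90)
    P=X[m]; print(n,m.sum(),np.percentile(P,[1,99],axis=0).round(1).tolist())
    for a in range(70,240,10):
        q=P[(P[:,2]>=a)&(P[:,2]<a+10)]
        if len(q)>3: print('  ',a,len(q),'x',q[:,0].min().round(1),q[:,0].max().round(1),'y',q[:,1].min().round(1),q[:,1].max().round(1),'med',np.median(q,0).round(1))
    m=(d.ravel()>0)&(X[:,0]>440)&(X[:,0]<492)&(abs(X[:,1]+137)<12)&(X[:,2]>180)&(X[:,2]<210); P=X[m]
    if m.sum(): print('  peg: ',m.sum(),'med',np.median(P,0).round(1),'stub',P[P[:,2]>199].mean(0).round(1),P[:,0].min().round(1), 'y',np.percentile(P[P[:,0]>455][:,1],[2,98]).round(1),'z',np.percentile(P[P[:,0]>455][:,2],[2,98]).round(1))
    Z=[[447.3,-135.2,190],[447.3,-135.2,203],[411.3,-132,178]]
E
```

```text
side 374 [[404.1, -169.1, 79.4], [418.7, -88.8, 253.4]]
   70 6 x 404.4 418.2 y -170.9 -96.1 med [ 407.8 -115.9   78.1]
   80 22 x 404.1 417.6 y -170.2 -88.9 med [ 408.4 -110.    84.2]
   90 25 x 403.8 418.7 y -166.7 -88.1 med [ 408.6 -109.    93.9]
   100 29 x 404.0 418.3 y -166.4 -91.4 med [ 408.1 -113.   104.6]
   110 28 x 404.3 419.4 y -166.5 -88.6 med [ 408.5 -104.6  114.8]
   120 26 x 403.8 419.2 y -170.1 -89.3 med [ 407.9 -112.9  125.1]
   130 32 x 403.6 418.7 y -171.8 -87.5 med [ 408.7 -107.7  136. ]
   140 23 x 404.9 417.5 y -159.1 -89.8 med [ 407.5 -109.9  144.7]
   150 23 x 404.5 417.4 y -154.6 -104.5 med [ 408.6 -109.7  155.5]
   160 19 x 404.9 418.3 y -158.0 -101.4 med [ 407.6 -117.5  164.9]
   170 20 x 405.1 415.9 y -151.2 -102.1 med [ 408.  -116.1  174.9]
   180 25 x 404.9 416.5 y -148.2 -99.4 med [ 409.3 -111.8  185.5]
   190 19 x 404.8 416.6 y -162.1 -102.4 med [ 408.2 -110.8  196.2]
   200 22 x 404.6 417.0 y -157.0 -101.4 med [ 407.5 -114.8  205.8]
   210 29 x 405.0 417.8 y -156.2 -100.8 med [ 410.1 -112.8  217.2]
   220 9 x 405.2 414.0 y -139.7 -115.0 med [ 408.5 -
[... 1478 characters left out ...]
[189.8 195.6]Traceback (most recent call last):
  File "<stdin>", line 6, in <module>
    return _quantile_unchecked(
        a, q, axis, out, overwrite_input, method, keepdims, weights)
    return _ureduce(a,
                    func=_quantile_ureduce_func,
    ...<5 lines>...
                    overwrite_input=overwrite_input,
                    method=method)
    r = func(a, **kwargs)
    result = _quantile(arr,
                       quantiles=q,
    ...<2 lines>...
                       out=out,
                       weights=wgt)
    slices_having_nans = np.isnan(arr[-1, ...])
                                  ~~~^^^^^^^^^
IndexError: index -1 is out of bounds for axis 0 with size 0
```

Call:
move_arm([
  [0.02,0,-0.02,0,0,0,4],
  [0.045,-0.05,-0.03,0,0,0,4],
  [0.045,-0.1,-0.03,0,0,0,4],
  [0.045,-0.15,-0.03,0,0,0,4],
  [0.045,-0.2,-0.03,0,0,0,4],
  [0.045,-0.25,-0.03,0,0,0,4],
  [0.045,-0.25,-0.03,0,0,0,4],
  [0.045,-0.25,-0.03,0,0,0,4],
])

```text
time_s: 8.3
tcp_pos: [425.9, -135.1, 240.9]
tcp_rot: [-0.684, 0.729, 0.0, -0.0]
contact_force: [1.4, 0.4, -2.2]
opening: 0.106
finger_force: 40.0
```

```bash
python3 - <<'E'
from h import *
plan((447,-136.3,241.4,176.4))
im,d,p=grab('wrist'); cv2.imwrite('pics/w3.png',im[:,:,::-1]); u,v=np.meshgrid(np.arange(512),np.arange(384)); X=from_depth(p,d,np.c_[u.ravel(),v.ravel()])
h=cv2.cvtColor(im,cv2.COLOR_RGB2HSV).reshape(-1,3); ok=d.ravel()>0
w=ok&(h[:,1]>40)&(h[:,2]>90)&(abs(X[:,0]-426)<12)
for a,b in((225,245),(160,205),(85,130)):
    q=X[w&(X[:,2]>a)&(X[:,2]<b)&(X[:,1]>-185)&(X[:,1]<-135)]; print(a,len(q),np.median(q,0).round(1))
for a,b in((-157,-148),(-171,-160)):
    q=X[w&(X[:,1]>a)&(X[:,1]<b)&(X[:,2]>100)]; print('shoulder',len(q),np.percentile(q[:,2],[20,50,80]).round(1))
for lo,hi in((440,453),(455,465),(465,475),(475,485),(485,493)):
    q=X[ok&(X[:,0]>lo)&(X[:,0]<hi)&(abs(X[:,1]+137)<12)&(X[:,2]>180)&(X[:,2]<210)]; print('peg',lo,len(q),((q[:,1].min()+q[:,1].max())/2).round(1),np.ptp(q[:,1]).round(1),'z',np.percentile(q[:,2],[50,98]).round(1))
E
```

```text
t 8.3 tcp [ 425.9 -135.1  240.9] F [ 1.4  0.4 -2.2] M [-0.   -0.01 -0.03] open 9.1 ff 40.0
yaw 176.37 tilt 0.01
[-0.002 -0.352 -0.009] [ 0.001  0.    -0.003]
225 318 [ 424.9 -147.8  235.8]
160 242 [ 423.8 -160.7  187.8]
85 72 [ 423.7 -174.7  110.7]
shoulder 629 [218.9 221.4 258.7]
shoulder 597 [139.3 184.  209.4]
peg 440 307 -135.9 9.5 z [199.9 203. ]
peg 455 254 -136.7 9.3 z [193.9 195.4]
peg 465 259 -137.3 9.6 z [193.7 195.4]
peg 475 262 -137.9 9.7 z [194.  195.5]
peg 485 201 -138.4 9.6 z [193.7 195.5]
```

Call:
move_arm([
  [0,-0.06,0,0,0,0,4],
  [0,-0.12,0,0,0,0,4],
  [0,-0.18,0,0,0,0,4],
  [0,-0.24,0,0,0,0,4],
  [0,-0.3,0,0,0,0,4],
  [0,-0.36,0,0,0,0,4],
  [0,-0.36,0,0,0,0,4],
  [0,-0.36,0,0,0,0,4],
])

```text
time_s: 9.35
tcp_pos: [447.5, -136.5, 240.9]
tcp_rot: [-0.684, 0.729, 0.0, 0.0]
contact_force: [0.0, 0.5, -1.5]
opening: 0.11
finger_force: 40.0
```

```bash
python3 -c "
from h import *
plan((470,-137.4,240.9,176.6))"
```

```text
t 9.35 tcp [ 447.5 -136.5  240.9] F [ 0.   0.5 -1.5] M [0.01 0.06 0.06] open 9.4 ff 40.0
yaw 176.37 tilt 0.01
[-0.008 -0.375  0.   ] [ 0.     0.001 -0.023]
```

No contact forces, so the stub is inside the eye. Moving on past it.

Call:
move_arm([
  [0,-0.06,0,0,0,0,4],
  [0,-0.12,0,0,0,0,4],
  [0,-0.18,0,0,0,0,4],
  [0,-0.24,0,0,0,0,4],
  [0,-0.3,0,0,0,0,4],
  [-0.01,-0.37,0,0,0,0,4],
  [-0.01,-0.37,0,0,0,0,4],
  [-0.01,-0.37,0,0,0,0,4],
])

```text
time_s: 10.35
tcp_pos: [469.7, -137.3, 240.9]
tcp_rot: [-0.684, 0.729, 0.0, -0.0]
contact_force: [-0.1, -0.5, -1.7]
opening: 0.111
finger_force: 39.9
```

```bash
python3 - <<'E'
from h import *
plan((470,-137.4,229,176.6))
im,d,p=grab('wrist'); cv2.imwrite('pics/w4.png',im[:,:,::-1])
u,v=np.meshgrid(np.arange(512),np.arange(384)); X=from_depth(p,d,np.c_[u.ravel(),v.ravel()])
h=cv2.cvtColor(im,cv2.COLOR_RGB2HSV).reshape(-1,3); w=(d.ravel()>0)&(h[:,1]>40)&(h[:,2]>90)
q=X[w&(abs(X[:,0]-505)<22)&(X[:,2]>203)&(X[:,2]<209)&(abs(X[:,1]+138)<30)]; print('round top',len(q),np.percentile(q,[2,50,98],axis=0).round(1))
im,d,p=grab('side'); c=im[110:230,220:340]; cv2.imwrite('pics/s4.png',cv2.resize(c[:,:,::-1],(600,600),interpolation=cv2.INTER_CUBIC))
E
```

```text
t 10.35 tcp [ 469.7 -137.3  240.9] F [-0.1 -0.5 -1.7] M [-0.03  0.02 -0.07] open 9.5 ff 39.9
yaw 176.37 tilt 0.01
[ 0.002 -0.005  0.198] [ 0.001  0.    -0.023]
round top 1519 [[ 497.4 -164.5  203.8]
 [ 503.1 -140.5  205.6]
 [ 509.  -113.8  206.8]]
```

View pics/w4.png

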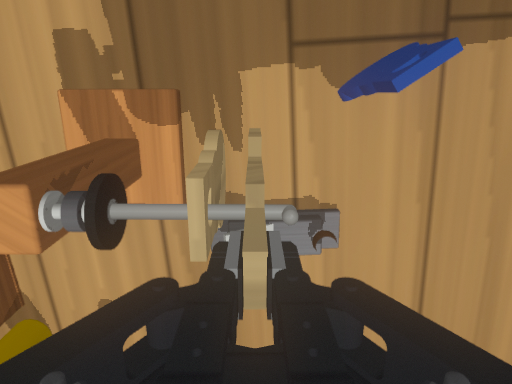

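The wrist view confirms the threading: the stub tip at (290,215) is now beyond the plate at column 255, and the round template is at (205,190). Lowering slowly.

Call:
move_arm([
  [0,0,0.04,0,0,0,4],
  [0,0,0.08,0,0,0,4],
  [0,0,0.11,0,0,0,4],
  [0,0,0.14,0,0,0,4],
  [0,0,0.16,0,0,0,4],
  [0,0,0.17,0,0,0,4],
  [0,0,0.175,0,0,0,4],
  [0,0,0.18,0,0,0,4],
], force=25)

```text
time_s: 11.45
tcp_pos: [469.7, -137.2, 230.1]
tcp_rot: [-0.684, 0.729, 0.0, 0.0]
contact_force: [0.8, 0.5, -1.1]
opening: 0.105
finger_force: 40.0
```

Call:
move_arm([
  [0,0,0.003,0,0,0,4],
  [0,0,0.006,0,0,0,4],
  [0,0,0.009,0,0,0,4],
  [0,0,0.009,0,0,0,4],
  [0,0,0.012,0,0,0,4],
  [0,0,0.012,0,0,0,4],
  [0,0,0.012,0,0,0,4],
  [0,0,0.012,0,0,0,4],
])

```text
time_s: 12.45
tcp_pos: [469.7, -137.3, 229.4]
tcp_rot: [-0.684, 0.729, 0.0, -0.0]
contact_force: [0.1, -0.9, -1.3]
opening: 0.108
finger_force: 40.0
```

Call:
move_arm([
  [0,0,0.003,0,0,0,4],
  [0,0,0.006,0,0,0,4],
  [0,0,0.009,0,0,0,4],
  [0,0,0.009,0,0,0,4],
  [0,0,0.009,0,0,0,4],
  [0,0,0.009,0,0,0,4],
  [0,0,0.009,0,0,0,4],
  [0,0,0.009,0,0,0,4],
])

```text
time_s: 13.45
tcp_pos: [469.7, -137.2, 228.8]
tcp_rot: [-0.684, 0.729, 0.0, -0.0]
contact_force: [-0.3, 0.8, -1.3]
opening: 0.111
finger_force: 40.0
```

Call:
move_arm([
  [0,0,0.003,0,0,0,4],
  [0,0,0.006,0,0,0,4],
  [0,0,0.006,0,0,0,4],
  [0,0,0.006,0,0,0,4],
  [0,0,0.006,0,0,0,4],
  [0,0,0.006,0,0,0,4],
  [0,0,0.006,0,0,0,4],
  [0,0,0.006,0,0,0,4],
])

```text
time_s: 14.45
tcp_pos: [469.7, -137.2, 228.5]
tcp_rot: [-0.684, 0.729, 0.0, 0.0]
contact_force: [-0.0, 0.3, -0.8]
opening: 0.108
finger_force: 40.0
```

Call:
move_arm([
  [0,0,0.003,0,0,0,4],
  [0,0,0.006,0,0,0,4],
  [0,0,0.006,0,0,0,4],
  [0,0,0.006,0,0,0,4],
  [0,0,0.006,0,0,0,4],
  [0,0,0.006,0,0,0,4],
  [0,0,0.006,0,0,0,4],
  [0,0,0.006,0,0,0,4],
])

```text
time_s: 15.45
tcp_pos: [469.7, -137.3, 228.4]
tcp_rot: [-0.684, 0.729, -0.0, 0.0]
contact_force: [-2.0, 0.9, 3.7]
opening: 0.111
finger_force: 40.6
```

Call:
move_arm([
  [0,0,0.003,0,0,0,4],
  [0,0,0.006,0,0,0,4],
  [0,0,0.006,0,0,0,4],
  [0,0,0.006,0,0,0,4],
  [0,0,0.006,0,0,0,4],
  [0,0,0.006,0,0,0,4],
  [0,0,0.006,0,0,0,4],
  [0,0,0.006,0,0,0,4],
])

```text
time_s: 16.45
tcp_pos: [469.8, -137.3, 228.2]
tcp_rot: [-0.684, 0.729, -0.0, 0.0]
contact_force: [-1.9, 1.2, 6.9]
opening: 0.107
finger_force: 40.9
```

Call:
move_arm([
  [0,0,-0.008,0,0,0,4],
  [0,-0.05,-0.008,0,0,0,4],
  [0,-0.1,-0.008,0,0,0,4],
  [0,-0.15,-0.008,0,0,0,4],
  [0,-0.2,-0.008,0,0,0,4],
  [0,-0.25,-0.008,0,0,0,4],
  [0,-0.3,-0.008,0,0,0,4],
  [0,-0.34,-0.008,0,0,0,4],
])

```text
time_s: 17.45
tcp_pos: [490.2, -138.7, 228.3]
tcp_rot: [-0.684, 0.729, 0.0, -0.0]
contact_force: [-3.4, -0.7, 5.3]
opening: 0.112
finger_force: 40.9
```

Call:
move_arm([
  [0,-0.02,0,0,0,0,4],
  [0,-0.05,0,0,0,0,4],
  [0,-0.08,0,0,0,0,4],
  [0,-0.12,0,0,0,0,4],
  [0,-0.16,0,0,0,0,4],
  [0,-0.2,0,0,0,0,4],
  [0,-0.24,0,0,0,0,4],
  [0,-0.28,0,0,0,0,4],
])

```text
time_s: 18.45
tcp_pos: [506.7, -139.8, 228.3]
tcp_rot: [-0.684, 0.729, 0.0, -0.0]
contact_force: [-3.8, 0.5, 6.6]
opening: 0.109
finger_force: 40.9
```

```bash
python3 - <<'E'
from h import *
plan((545,-141.6,228.4,176.6))
im,d,p=grab('wrist'); cv2.imwrite('pics/w5.png',im[:,:,::-1])
u,v=np.meshgrid(np.arange(512),np.arange(384)); X=from_depth(p,d,np.c_[u.ravel(),v.ravel()])
h=cv2.cvtColor(im,cv2.COLOR_RGB2HSV).reshape(-1,3); ok=(d.ravel()>0); w=ok&(h[:,1]>40)&(h[:,2]>90)
q=X[w&(abs(X[:,0]-515)<22)&(X[:,2]>202)&(X[:,2]<209)&(X[:,1]<-138)&(X[:,1]>-150)]; print('round top',len(q),np.percentile(q,[2,50,98],axis=0).round(1))
q=X[ok&(h[:,2]<60)&(X[:,0]>545)&(X[:,0]<575)&(abs(X[:,1]+142)<26)&(X[:,2]>170)&(X[:,2]<216)]; print('pad',len(q),np.percentile(q,[1,5,50,95],axis=0).round(1))
E
```

```text
t 18.45 tcp [ 506.7 -139.8  228.3] F [-3.8  0.5  6.6] M [0.1  1.53 0.02] open 9.3 ff 40.9
yaw 176.36 tilt 0.05
[-0.011 -0.638 -0.002] [ 0.005 -0.002 -0.024]
round top 320 [[ 511.8 -149.9  204.5]
 [ 516.5 -145.1  205.6]
 [ 521.  -139.4  206.8]]
pad 1957 [[ 557.3 -166.6  172.2]
 [ 557.5 -165.1  178.2]
 [ 559.6 -149.7  202.7]
 [ 564.8 -125.6  213.5]]
```

View pics/w5.png

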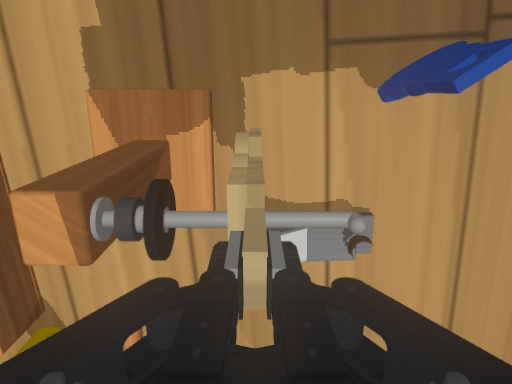

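Both plates are upright and in contact at (245,190), and the pad at (158,218) is about 36 mm ahead. I'll ease the load on the peg and continue.

Call:
move_arm([
  [0,0,-0.012,0,0,0,4],
  [0,-0.06,-0.012,0,0,0,4],
  [0,-0.14,-0.012,0,0,0,4],
  [-0.01,-0.22,-0.012,0,0,0,4],
  [-0.01,-0.3,-0.012,0,0,0,4],
  [-0.01,-0.38,-0.012,0,0,0,4],
  [-0.01,-0.46,-0.012,0,0,0,4],
  [-0.01,-0.5,-0.012,0,0,0,4],
])

```text
time_s: 19.5
tcp_pos: [537.1, -140.9, 228.6]
tcp_rot: [-0.684, 0.729, 0.0, -0.0]
contact_force: [-1.1, 0.8, -1.0]
opening: 0.108
finger_force: 39.9
```

Call:
move_arm([
  [0,-0.01,0,0,0,0,4],
  [0,-0.02,0,0,0,0,4],
  [0,-0.03,0,0,0,0,4],
  [0,-0.04,0,0,0,0,4],
  [0,-0.05,0,0,0,0,4],
  [0,-0.05,0,0,0,0,4],
  [0,-0.05,0,0,0,0,4],
  [0,-0.05,0,0,0,0,4],
])

```text
time_s: 20.5
tcp_pos: [539.8, -141.1, 229.0]
tcp_rot: [-0.684, 0.729, -0.0, 0.0]
contact_force: [-0.1, -0.4, -0.9]
opening: 0.11
finger_force: 39.9
```

Call:
move_arm([
  [0,-0.01,0,0,0,0,4],
  [0,-0.02,0,0,0,0,4],
  [0,-0.03,0,0,0,0,4],
  [0,-0.04,0,0,0,0,4],
  [0,-0.05,0,0,0,0,4],
  [0,-0.05,0,0,0,0,4],
  [0,-0.05,0,0,0,0,4],
  [0,-0.05,0,0,0,0,4],
])

```text
time_s: 21.5
tcp_pos: [542.9, -141.3, 228.9]
tcp_rot: [-0.684, 0.729, -0.0, 0.0]
contact_force: [-0.0, 0.6, -1.8]
opening: 0.112
finger_force: 39.9
```

Call:
move_arm([
  [0,-0.01,0,0,0,0,4],
  [0,-0.02,0,0,0,0,4],
  [0,-0.03,0,0,0,0,4],
  [0,-0.035,0,0,0,0,4],
  [0,-0.035,0,0,0,0,4],
  [0,-0.035,0,0,0,0,4],
  [0,-0.035,0,0,0,0,4],
  [0,-0.035,0,0,0,0,4],
])

```text
time_s: 22.5
tcp_pos: [544.8, -141.4, 228.9]
tcp_rot: [-0.684, 0.729, 0.0, -0.0]
contact_force: [-2.7, 0.1, -0.1]
opening: 0.11
finger_force: 40.1
```

Call:
move_arm([
  [0,-0.01,0,0,0,0,4],
  [0,-0.02,0,0,0,0,4],
  [0,-0.03,0,0,0,0,4],
  [0,-0.04,0,0,0,0,4],
  [0,-0.04,0,0,0,0,4],
  [0,-0.04,0,0,0,0,4],
  [0,-0.04,0,0,0,0,4],
  [0,-0.04,0,0,0,0,4],
])

```text
time_s: 23.5
tcp_pos: [546.8, -141.6, 228.9]
tcp_rot: [-0.684, 0.729, 0.0, -0.0]
contact_force: [-5.2, 1.3, 1.0]
opening: 0.108
finger_force: 40.2
```

Call:
move_arm([
  [0,-0.01,0,0,0,0,4],
  [0,-0.017,0,0,0,0,4],
  [0,-0.017,0,0,0,0,4],
  [0,-0.017,0,0,0,0,4],
  [0,-0.017,0,0,0,0,4],
  [0,-0.017,0,0,0,0,4],
  [0,-0.017,0,0,0,0,4],
  [0,-0.017,0,0,0,0,4],
])

```text
time_s: 24.5
tcp_pos: [547.5, -141.6, 228.9]
tcp_rot: [-0.684, 0.729, 0.001, -0.001]
contact_force: [-6.8, 1.6, 1.3]
opening: 0.107
finger_force: 40.3
```

```bash
python3 -c "
from h import *
plan((545,-141.6,228.4,176.6))"
```

```text
t 24.5 tcp [ 547.5 -141.6  228.9] F [-6.8  1.6  1.3] M [ 0.73  2.55 -0.05] open 9.2 ff 40.3
yaw 176.37 tilt 0.12
[0.002 0.041 0.008] [ 0.012 -0.    -0.023]
```

About 7 N was held steadily. Easing off so the spring doesn't fling the plates, then releasing.

Call:
move_arm([
  [0,0.01,0,0,0,0,4],
  [0,0.02,0,0,0,0,4],
  [0,0.03,0,0,0,0,4],
  [0,0.04,0.002,0,0,0,4],
  [0,0.05,0.004,0,0,0,4],
  [0,0.055,0.006,0,0,0,4],
  [0,0.055,0.006,0,0,0,4],
  [0,0.055,0.006,0,0,0,4],
])

```text
time_s: 25.5
tcp_pos: [545.2, -141.4, 228.6]
tcp_rot: [-0.684, 0.729, -0.0, 0.0]
contact_force: [-1.0, -0.1, -0.5]
opening: 0.108
finger_force: 40.1
```

Call:
move_arm([
  [0,0,0,0,0,0,9],
  [0,0,0,0,0,0,10],
  [0,0,0,0,0,0,11],
  [0,0,0,0,0,0,12],
  [0,0,0,0,0,0,14],
  [0,0,0,0,0,0,17],
  [0,0,0,0,0,0,21],
  [0,0,0,0,0,0,26],
])

```text
time_s: 26.5
tcp_pos: [545.0, -141.4, 228.6]
tcp_rot: [-0.684, 0.729, 0.0, 0.0]
contact_force: [0.3, 0.9, -0.6]
opening: 0.306
finger_force: 0.0
```

```bash
python3 - <<'E'
from h import *
plan((545,-141.6,290,176.6))
im,d,p=grab('wrist'); cv2.imwrite('pics/w6.png',im[:,:,::-1])
E
```

```text
t 26.5 tcp [ 545.  -141.4  228.6] F [ 0.3  0.9 -0.6] M [-0. -0.  0.] open 26.2 ff 0.0
yaw 176.37 tilt 0.0
[ 0.003  0.    -1.024] [ 0.     0.    -0.023]
```

View pics/w6.png

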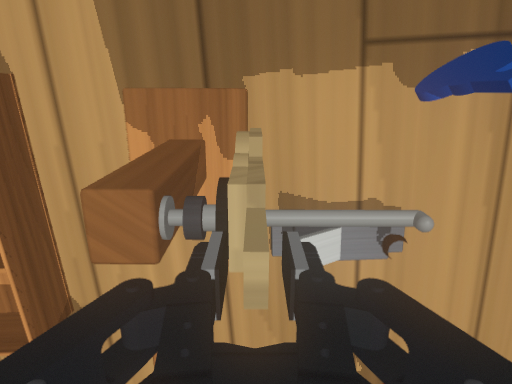

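The jaws are clear on both sides of the tongue, at columns 225 and 290. Both plates hang together against the pad at (222,210). Retreating straight up.

Call:
move_arm([
  [0,0,-0.1,0,0,0,26],
  [0,0,-0.25,0,0,0,26],
  [0,0,-0.45,0,0,0,26],
  [0,0,-0.7,0,0,0,26],
  [0,0,-1.0,0,0,0,26],
  [0,0,-1.3,0,0,0,26],
  [0,0,-1.5,0,0,0,26],
  [0,0,-1.5,0,0,0,26],
])

```text
time_s: 27.55
tcp_pos: [545.3, -141.5, 319.8]
tcp_rot: [-0.684, 0.729, -0.001, 0.001]
contact_force: [-0.3, 0.4, -0.1]
opening: 0.305
finger_force: 0.0
```

```bash
python3 - <<'E'
from h import *
im,d,p=grab('side'); c=im[90:250,200:360]; cv2.imwrite('pics/s7.png',cv2.resize(c[:,:,::-1],(600,600),interpolation=cv2.INTER_CUBIC))
plan()
E
```

```text
t 27.6 tcp [ 545.1 -141.4  318.7] F [ 0.6  0.  -0.8] M [ 0.03  0.01 -0.05] open 26.0 ff 0.0
yaw 176.37 tilt 0.03
```

View pics/s7.png

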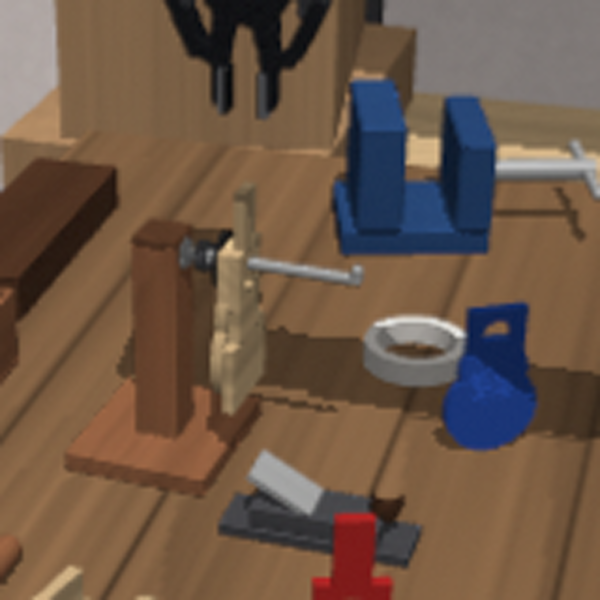

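The side view shows both templates hanging upright together at the stop, around (240,310), with the gripper well clear above.

```bash
python3 -c "
from rig import arm
print(arm.job_done())"
```

```text
the job is handed in; nothing more can be done
None
```

The job is handed in: the tongue template hangs on the hook behind the rounded one, both upright together at the sprung stop after a steady push of about 7 N, with the gripper clear and nothing else touched.

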